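# Prime the vial dock with the stylus

## Robot

A 7-joint arm with a two-finger parallel gripper is mounted at the origin on the work surface. World frame = base frame: x ahead of the robot, y to its left, z up, the work surface at z = 0. Lengths are in m, angles in rad, forces in N, time in s.
With the tool pointing down it reaches from about 0.425 to 0.875 m from the base axis. Payload 4.7 kg.
Tool frame: the origin (TCP) lies between the finger pads; the fingertips stand 14 mm ahead of it and the grasp point (between the pads) lies 5 mm behind it; z points along the fingers, y is the line along which they close (so a half turn about z gives the same grasp; the last joint's range is limited). The gripper opens to 87 mm and grips with 3 to 60 N. Pads are 19 mm wide; open, the fingers measure 117 mm over their backs; the gripper's body (75 mm by 190 mm) begins 51 mm behind the grasp point.
Start: joints at [0.014, 0.321, -0.07, 1.45, 0.023, 1.371, -0.057], TCP at [0.65, -0, 0.208] pointing down, gripper open.
Joint ranges: [-2.86, 2.86], [-0.3, 2.09], [-1.38, 1.24], [0.06, 2.45], [-1.56, 4.7], [0.09, 2.05], [-2.69, 2.69]. Speed limits (rad/s): [2.57, 2.57, 3.14, 3.14, 3.14, 3.14, 3.14].

## Interface

Orientations are given as a rotation vector (axis times angle).
In Python, from bench import get_state, get_image, camera_params, close_job gives the robot as it stands. The module is installed in compiled form; this text tells all that it offers.
- The arm moves only by the tool arm_command, never from a script. Its argument "motion" is a list of rows, each a list of 5 numbers: the finger opening in mm, from 0 to 87, then the shift along the tool's x, y, z in mm, then the turn about the tool's z in degrees. In form: [[gripper, x, y, z, spin], ...]. A call has 1 to 5 rows; each row is the pose to reach, as a shift and turn from the pose commanded when the call began, along the tool's axes at that moment; what a row does not reach only later rows make up. A row lasts 1/12 s, in which the tool goes at most 41.7 mm and 7.16 degrees, less where a joint would pass 70% of its speed; a pose out of reach is approached as far as the arm can. A call with a gripper value outside its range is refused whole. The fingers move at their own pace and stop on an object; "newtons" is the grip in N (left out, the last holds). Time passes only in rows, so rows that repeat a pose let the fingers close. It gives the time, the measured TCP pose, the force, the opening and the grip force at its end, in the units of the state.
- get_state(): the state, without advancing time (a new reading comes with each control period).
- get_image(name): name is "scene" or "side" or "wrist"; returns (picture, depth): 400x640x3 uint8, red, green, blue; 400x640 float32, m along the optical axis (not along the pixel's ray), 0 where there is no reading.
- camera_params(name): a dict with "intrinsics" (3x3 intrinsics, pixels), "extrinsics" (4x4, takes a point from camera to world coordinates). Camera axes: x right, y down, z forward; pixel columns grow to the right and rows downward; lengths in m; the calibration is good to about 2 mm. A picture is of the moment at which its call begins: read the wrist's pose just before it. camera_params takes no time and is no camera call; for the wrist camera it gives the pose at the moment of the call.
- close_job(): hands the job in; it is judged then, once.
The state is a dict: "time": time; "joint_positions": joint angles; "qd": joint speeds; "joint_torque": joint torques, N m; "position": TCP position; "tool_rot": TCP orientation; "ft_force": force on the tool from outside, world axes, zero at the start; "torque": the same for the moment, N m; "grip_width": opening from 0.0 (shut) to 1.0 (fully open); "grip_force": force on a finger pad.
Only numpy, scipy, OpenCV 4.12 (cv2) and the standard library are available. Lean on these libraries where they do the work, as an engineer would, in place of code of your own. Each camera call takes 0.05 s, during which the arm holds its last target. There are 200 camera calls.

## Task

Push the vial carriage along its rail to its next click stop, where the guide hole in the carriage comes to lie over the red prime button recessed in the dock. Then take the blue stylus from its aluminium holder and, holding it upright, reach its thin tip down through the guide hole and press the button fully down. Finish while holding: keep the stylus in the gripper with the button held down, the carriage still at its stop, and leave the other vials, the silver handpiece, the jar and the bowl undisturbed.

Things in the scene. Friction and masses are not known exactly. Their poses are not given: they have to be found in the camera images.
- dock: The vial dock, fixed: a white block 130 mm (its x) by 300 mm (its y) by 50 mm high on the table, turned up to about 20 degrees. Origin: centre of its underside; z up. The carriage slides along its y axis, between two aluminium rails (8 mm wide, centred at x = +-41 mm, tops 62 mm above the table).
- carriage (a joint): Travel of the vial carriage towards the dock's +y, in m, 0 to 0.128. Starts between 0 and 0.04. Next click stop at 0.080: it snaps in with a push of about 6 N (1 to 2 N elsewhere) and is then centred there to about 0.5 mm. A further stop, not wanted, lies at 0.126, beyond a second bump just past 0.080. The carriage stays where it is left.
- push_tab (a point): Centre of the top edge, 102 mm above the table, of the black upright push tab at the carriage's -y end: 50 mm (dock x) by 10 mm (dock y), 42 mm tall above the carriage plate. Push on its -y face, 5 mm from this point; the space behind it is free down to the dock's deck, 50 mm above the table. The carriage's two vials stand 27 mm clear of its other side.
- guide_hole (a point): Centre, at the carriage's top face 60 mm above the table, of the 16 mm round guide hole through its 8 mm plate (painted blue, 70 by 150 mm); 122 mm from the push tab towards the dock's +y. Axes as the dock's. Two amber vials are clipped in the carriage, 79 mm from the hole towards -y, 21 mm thick, tops 102 mm above the table.
- well (a point): Centre of the mouth of the round well in the dock's deck, 23 mm in diameter, mouth 50 mm above the table, at dock x = 0, y = +67 mm, with the red prime button at its bottom. It lies in the open, ahead of the carriage, at the start; the carriage's plate slides over it, and at the stop the guide hole lies right over it.
- button_top (a point): Centre of the top of the prime button's red cap, 18 mm in diameter: 36 mm above the table when up, which is 24 mm below the carriage's top face and 14 mm below the deck; moves with the button.
- prime (a joint): How far the prime button is pressed, in m: 0 up, 0.006 fully down (a hard stop). Spring: it begins to give at 1.5 N and is fully down at 5 N; springs back when let go.
- stylus_grip (a point): Middle of the stylus's blue round grip (16 mm thick, 55 mm long); z along the stylus, tip to grip. Loose, about 60 g. Below the grip: aluminium collar (26 mm wide, 5 mm), black neck (14 mm, 15 mm long), steel rod (6 mm, 60 mm long). This point is 107.5 mm above the tip, 27.5 above the collar. Starts upright in the holder, collar on its top, this point 117.5 mm above the table.
- stylus_tip (a point): Lower end of the stylus's steel rod, on its axis; 10 mm above the table at the start, inside the holder.
- holder: Aluminium block, fixed, 70 x 70 mm, 85 mm high, with an upright hole 16 mm in diameter and 80 mm deep in the middle that holds the stylus: lift it straight up by at least 80 mm to clear. Origin: centre of its underside. It stands to the right or the left of the dock, changing places with the handpiece's stand.
- handpiece: Bystander: silver waisted handpiece, 34 mm thick, 134 mm long, standing in a black block 80 x 80 x 70 mm; its top is 144 mm above the table. Origin: its lower end.

How it is judged:
By the outcome, as a careful person would: the job done as asked, in the order asked, and still so for the second after the job is handed in, while the arm keeps its last pose, push and grip.
It also fails if it takes over 54 s, if anything falls off the work surface, if the arm or the gripper's body presses on something with over 40 N, if the wrist force passes 120 N, or if a joint passes its speed limit or range.

## Working session

There is one attempt and no reset: what is moved stays moved. The work goes in short steps, Python scripts to look and compute and a tool call to move; the robot and the scene stay as the last step left them, time stands still between calls to the robot, and variables do not carry over. Pictures are saved under pics/ and viewed, at most 10 in all, crops included, and the job is handed in when it is done.

Besides the shell and the picture viewer there is one more tool, called after "Request:" by a JSON object that holds its "fn" and its "kwargs". arm_command: Moves the arm, as the interface text tells. Its arguments: {"type":"object","properties":{"motion":{"type":"array"},"newtons":{"type":"number"}},"required":["motion"]}

```bash
mkdir -p pics; cat > h.py <<'E'
import numpy as np, cv2
from bench import *
def snap(n,f):
    p=camera_params(n); im,d=get_image(n); cv2.imwrite('pics/'+f,im[:,:,::-1]); np.savez('pics/'+f[:-4],im=im,d=d,K=p['intrinsics'],E=p['extrinsics']); return im,d,np.array(p['intrinsics']),np.array(p['extrinsics'])
def ray(uv,z,K,E):
    r=E[:3,:3]@np.linalg.solve(K,[uv[0],uv[1],1.]); o=E[:3,3]; return o+r*(z-o[2])/r[2]
def cloud(d,K,E):
    v,u=np.indices(d.shape); P=np.stack([(u-K[0,2])/K[0,0]*d,(v-K[1,2])/K[1,1]*d,d],-1); return P@E[:3,:3].T+E[:3,3]
E
python3 - <<'E'
from h import *
a=snap('scene','a.png');b=snap('side','b.png')
print(get_state())
cv2.imwrite('pics/ab.png',cv2.resize(np.vstack([a[0],b[0]])[:,:,::-1],(480,600)))
print(a[3],b[3])
E
```

```text
{'time': 0.1, 'joint_positions': array([ 0.014072  ,  0.32172993, -0.07011472,  1.45153771,  0.02258487,
        1.37079289, -0.05690623]), 'qd': array([ 0.00035251, -0.00102339, -0.0001062 , -0.00140355,  0.00091437,
        0.0002661 ,  0.00061892]), 'joint_torque': array([ 1.37795760e-04, -4.92569017e+01, -4.06077392e-01, -3.13399816e+01,
       -6.42974046e-02,  3.95253638e-02,  6.49213871e-05]), 'position': array([ 6.49488701e-01, -6.84091213e-06,  2.06991111e-01]), 'tool_rot': array([-2.22055253e+00, -2.22071848e+00,  1.94025070e-03]), 'ft_force': array([0.52642299, 0.65495862, 0.09794461]), 'torque': array([ 0.02114876,  0.03620481, -0.00134979]), 'grip_force': 0.0, 'grip_width': 1.0026025463656625}
[[ 0.82435029  0.35565342 -0.44040578  0.91323829]
 [ 0.56604801 -0.50961302  0.64798474 -0.56249579]
 [ 0.00602147 -0.78345722 -0.62141655  0.62009458]
 [ 0.          0.          0.          1.        ]] [[ 0.99922475 -0.02245388  0.03233771  0.53507213]
 [-0.03911894 -0.65868766  0.75139888 -0.78906273]
 [ 0.00442863 -0.75208137 -0.65905539  0.80040795]
 [ 0.          0.          0.          1.        ]]
```

View pics/a.png

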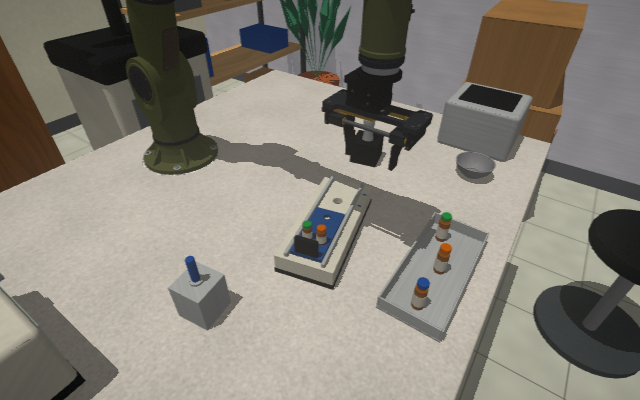

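View pics/b.png

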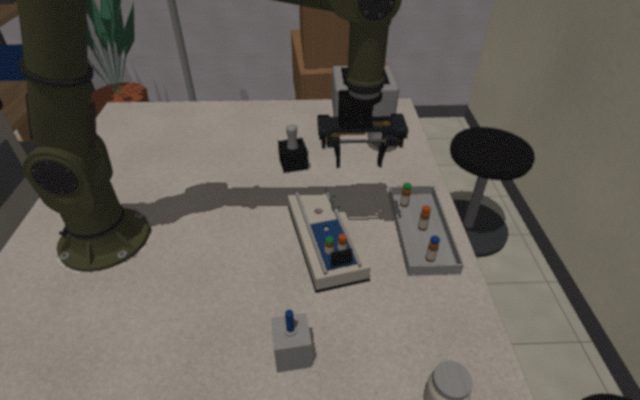

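The scene shows the tab near (307,245), guide hole (327,218), well (338,200), and stylus grip (192,268). In the side view they are the tab (341,257), hole (326,229), well (319,211) and stylus (290,320). The holder is on the robot's right (-y).

```bash
python3 - <<'E'
from h import *
for n,well,hole in (('a',(338,200),(327,218)),('b',(319,211),(326,229))):
    q=np.load(f'pics/{n}.npz'); im,d,K,E=q['im'],q['d'],q['K'],q['E']
    P=cloud(d,K,E); hsv=cv2.cvtColor(im,cv2.COLOR_RGB2HSV)
    X,Y,Z=P[...,0],P[...,1],P[...,2]; ok=(d>0)
    w=ray(well,.05,K,E);h=ray(hole,.06,K,E); print(n,'well',w,'hole',h,np.linalg.norm((w-h)[:2]))
    roi=ok&(np.hypot(X-h[0],Y-h[1])<.25)
    blue=(hsv[...,0]>100)&(hsv[...,0]<130)&(hsv[...,1]>120)
    m=roi&blue&(abs(Z-.06)<.006); r=cv2.minAreaRect(P[m][:,:2].astype(np.float32)*1000); print('plate',m.sum(),r)
    dm=roi&(hsv[...,2]>130)&(hsv[...,1]<60)&(Z>.043)&(Z<.068); r=cv2.minAreaRect(P[dm][:,:2].astype(np.float32)*1000); print('dock',dm.sum(),r)
    t=roi&(hsv[...,2]<60)&(Z>.08)&(Z<.115)&(np.hypot(X-h[0],Y-h[1]+.12)<.06); T=P[t]; print('tab',t.sum(),T.mean(0),T.max(0),T.min(0), cv2.minAreaRect(T[:,:2].astype(np.float32)*1000))
    s=ok&blue&(Z>.09)&(Z<.16)&(Y<h[1]-.12); 
    if s.sum(): print('stylus',s.sum(),np.median(P[s],0),P[s].max(0),P[s].min(0))
    g=ok&(abs(Z-.085)<.004)&(np.hypot(X-np.median(X[s]),Y-np.median(Y[s]))<.07); print('holder',g.sum(),cv2.minAreaRect(P[g][:,:2].astype(np.float32)*1000))
E
```

```text
a well [0.55844182 0.03493614 0.05      ] hole [ 0.57865937 -0.0443523   0.06      ] 0.08182545699339634
plate 695 ((587.0447387695312, -90.11724090576172), (69.2616195678711, 152.70315551757812), 13.45728588104248)
dock 2633 ((572.1505126953125, -31.837081909179688), (131.3067169189453, 303.5159912109375), 13.287693977355957)
tab 246 [ 0.60612244 -0.16073836  0.09414501] [ 0.62739244 -0.14923519  0.10444271] [ 0.58225614 -0.16852358  0.08013415] ((604.8998413085938, -158.95848083496094), (45.87623596191406, 13.360336303710938), 10.675538063049316)
stylus 149 [ 0.49690351 -0.34640077  0.12893445] [ 0.50069206 -0.33511201  0.14572094] [ 0.48712082 -0.35031371  0.09192789]
holder 1072 ((492.13177490234375, -342.55609130859375), (71.91876983642578, 71.3717041015625), 7.288059711456299)
b well [0.56190403 0.03403024 0.05      ] hole [ 0.57669711 -0.04378004  0.06      ] 0.07920400065689302
plate 558 ((588.8916015625, -92.58087158203125), (66.14701843261719, 146.2477264404297), 13.248733520507812)
dock 1823 ((576.7167358398438, -32.702789306640625), (130.51174926757812, 297.6668701171875), 13.124756813049316)
tab 222 [ 0.60377048 -0.15856697  0.09488016] [ 0.62980162 -0.1217049   0.10649924] [ 0.57048155 -0.16794115  0.08000974] ((600.4517822265625, -139.86624145507812), (49.381568908691406, 49.73586654663086), 13.989834785461426)
stylus 114 [ 0.49494172 -0.34771287  0.13011585] [ 0.50078362 -0.33764733  0.14922824] [ 0.48939774 -0.35057947  0.09738566]
holder 1027 ((494.68499755859375, -340.79986572265625), (70.00148010253906, 73.34861755371094), 7.712968349456787)
```

Request:
{"fn": "arm_command", "kwargs": {"motion": [[0,-40,-7,0,-5],[0,-80,-14,0,-10],[0,-120,-21,0,-13.3],[0,-160,-28,0,-13.3],[0,-201,-35,0,-13.3]]}}

```text
time: 0.52
position: [0.6142, -0.2024, 0.2076]
tool_rot: [-1.948, -2.464, 0.0]
ft_force: [0.5, -0.3, -0.5]
grip_width: 0.709
grip_force: 0.0
```

Request:
{"fn": "arm_command", "kwargs": {"motion": [[0,0,0,0,0],[0,0,0,0,0]]}}

```text
time: 0.68
position: [0.6134, -0.2055, 0.2074]
tool_rot: [-1.958, -2.456, 0.003]
ft_force: [-0.3, 1.7, 0.7]
grip_width: 0.553
grip_force: 0.0
```

```bash
python3 - <<'E'
from h import *
s=get_state();print(s['position'],s['tool_rot'],s['grip_width'],s['ft_force'])
snap('wrist','c.png')
E
```

```text
[ 0.6133782  -0.20554275  0.20735364] [-1.95796908 -2.45639309  0.00283161] 0.5534564543749924 [-0.32664742  1.7416348   0.70239508]
```

View pics/c.png

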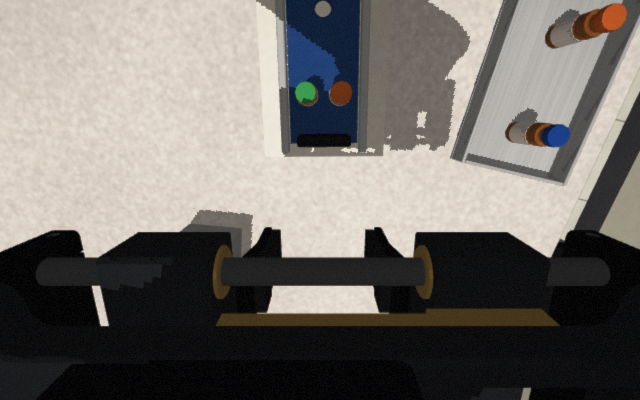

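The wrist view shows the tab centred at (324,140) and the hole at (323,8), and the tool is square to the dock. I'll measure both.

```bash
python3 - <<'E'
from h import *
q=np.load('pics/c.npz');K,E=q['K'],q['E']
y=np.array([-.230,.973]);x=np.array([.973,.230])
s=get_state()['position'][:2]
for n,uv,z in (('tab-yedge',(324,146),.102),('tab+yedge',(324,134),.102),('hole',(323,8),.06)):
    p=ray(uv,z,K,E)[:2]; print(n,p,'from tcp: tool x',(p-s)@y*1000,'tool y',(p-s)@x*1000)
E
```

```text
tab-yedge [ 0.60346887 -0.1613233 ] from tcp: tool x 42.12345798299751 tool y -1.282942028164711
tab+yedge [ 0.60103921 -0.15073977] from tcp: tool x 52.98005666051707 tool y -1.2127923790333772
hole [ 0.57461981 -0.03930296] from tcp: tool x 167.484539366024 tool y -1.2884060002613817
```

Request:
{"fn": "arm_command", "kwargs": {"motion": [[0,0,0,40,0],[0,0,0,80,0],[0,0,0,118,0],[0,0,0,118,0],[0,0,0,118,0]]}}

```text
time: 1.15
position: [0.6138, -0.1982, 0.088]
tool_rot: [-1.942, -2.463, 0.002]
ft_force: [-0.2, -0.7, 1.3]
grip_width: 0.125
grip_force: 0.0
```

Request:
{"fn": "arm_command", "kwargs": {"motion": [[0,8,0,0,0],[0,16,0,0,0],[0,22,0,0,0],[0,25,0,0,0],[0,25,0,0,0]]}}

```text
time: 1.57
position: [0.6102, -0.175, 0.0916]
tool_rot: [1.945, 2.464, 0.002]
ft_force: [-0.1, 0.5, -0.2]
grip_width: 0.001
grip_force: 0.0
```

Request:
{"fn": "arm_command", "kwargs": {"motion": [[0,6,0,0,0],[0,12,0,0,0],[0,18,0,0,0],[0,24,0,0,0],[0,30,0,0,0]]}}

```text
time: 1.98
position: [0.6021, -0.1467, 0.0899]
tool_rot: [-1.949, -2.464, -0.0]
ft_force: [-0.2, 0.3, 0.1]
grip_width: 0.012
grip_force: 0.0
```

Request:
{"fn": "arm_command", "kwargs": {"motion": [[0,6,0,0,0],[0,12,0,0,0],[0,18,0,0,0],[0,24,0,0,0],[0,24,0,0,0]]}}

```text
time: 2.4
position: [0.5968, -0.1221, 0.09]
tool_rot: [-1.946, -2.465, -0.001]
ft_force: [0.1, -0.1, -1.1]
grip_width: 0.003
grip_force: 0.0
```

```bash
python3 - <<'E'
from h import *
s=get_state();print(s['position'],s['ft_force'])
a=snap('scene','d.png')[0];b=snap('side','e.png')[0]
f=lambda i,u,v:cv2.resize(i[v-60:v+60,u-75:u+75,::-1],(750,600),interpolation=2)
cv2.imwrite('pics/de.png',cv2.resize(np.hstack([f(a,330,215),f(b,325,225)]),(800,320)))
E
```

```text
[ 0.59675282 -0.12212843  0.08999345] [ 0.1475367  -0.14582196 -1.13911013]
```

View pics/de.png

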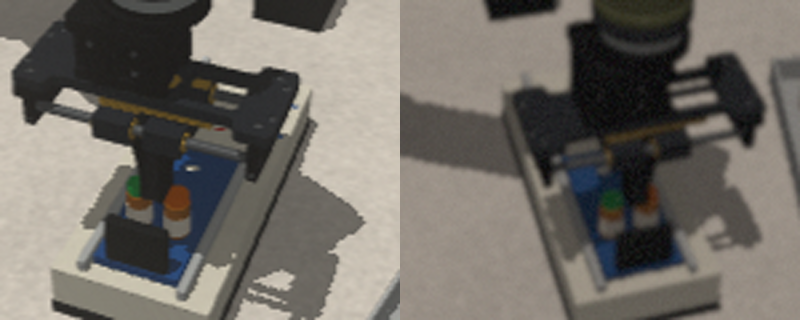

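The tab is still at (307,247), so the carriage has not moved, and the fingertip appears near (312,230). I'll check the projection and depth.

```bash
python3 - <<'E'
from h import *
for n in 'de':
    q=np.load(f'pics/{n}.npz');im,d,K,E=q['im'],q['d'],q['K'],q['E'];Ei=np.linalg.inv(E)
    for nm,p in (('tip',[.5968,-.1221,.076]),('tab',[.606,-.163,.102]),('tcp+60',[.5968,-.1221,.15])):
        c=K@(Ei@np.r_[p,1])[:3]; u,v=c[:2]/c[2]; print(n,nm,u,v,c[2],d[int(v),int(u)])
    P=cloud(d,K,E)
    X,Y,Z=P[...,0],P[...,1],P[...,2]
    r=(d>0)&(abs(X-.6)<.06)&(abs(Y+.13)<.06)&(im.max(-1)<65)
    for lo in np.arange(.06,.2,.01):
        m=r&(Z>lo)&(Z<=lo+.01)
        if m.sum()>3: print(n,round(lo,2),m.sum(),P[m][:,:2].min(0).round(3),P[m][:,:2].max(0).round(3))
E
```

```text
d tip 313.68586522148587 236.2579784206247 0.7628403766700979 0.7872424
d tab 305.35959112406385 240.95861398443597 0.716129237416779 0.7214676
d tcp+60 313.4568130350805 209.45285797370903 0.716855552122935 0.65906173
d 0.06 77 [ 0.575 -0.169] [ 0.628 -0.073]
d 0.07 77 [ 0.582 -0.168] [ 0.628 -0.152]
d 0.08 86 [ 0.581 -0.169] [ 0.628 -0.12 ]
d 0.09 95 [ 0.581 -0.169] [ 0.628 -0.122]
d 0.1 104 [ 0.58  -0.167] [ 0.627 -0.107]
d 0.11 47 [ 0.589 -0.136] [ 0.608 -0.111]
d 0.12 40 [ 0.59  -0.137] [ 0.608 -0.112]
d 0.13 42 [ 0.59  -0.136] [ 0.61  -0.115]
d 0.14 50 [ 0.587 -0.136] [ 0.612 -0.121]
d 0.15 21 [ 0.585 -0.138] [ 0.61  -0.129]
d 0.16 7 [ 0.588 -0.137] [ 0.592 -0.135]
d 0.17 16 [ 0.577 -0.166] [ 0.637 -0.12 ]
d 0.18 176 [ 0.542 -0.169] [ 0.658 -0.083]
d 0.19 339 [ 0.54  -0.169] [ 0.654 -0.083]
d 0.2 116 [ 0.541 -0.163] [ 0.659 -0.09 ]
e tip 336.2762470345184 247.70548261201515 0.9805761441976699 0.99988645
e tab 341.93379432336974 253.25027169601447 0.9330059970866043 0.93583673
e tcp+60 337.1561131396785 224.7916294252403 0.9318060455759486 0.87490493
e 0.06 277 [ 0.544 -0.17 ] [ 0.637 -0.07 ]
e 0.07 60 [ 0.582 -0.168] [ 0.63  -0.155]
e 0.08 77 [ 0.571 -0.169] [ 0.63  -0.112]
e 0.09 88 [ 0.57  -0.168] [ 0.63  -0.114]
e 0.1 147 [ 0.573 -0.167] [ 0.629 -0.108]
e 0.11 33 [ 0.588 -0.137] [ 0.61  -0.117]
e 0.12 36 [ 0.588 -0.136] [ 0.61  -0.116]
e 0.13 29 [ 0.588 -0.138] [ 0.612 -0.121]
e 0.14 35 [ 0.587 -0.137] [ 0.614 -0.128]
e 0.15 23 [ 0.589 -0.138] [ 0.616 -0.129]
e 0.16 4 [ 0.606 -0.131] [ 0.611 -0.13 ]
e 0.17 4 [ 0.604 -0.129] [ 0.606 -0.121]
e 0.18 118 [ 0.541 -0.169] [ 0.649 -0.124]
e 0.19 255 [ 0.541 -0.171] [ 0.66 -0.08]
e 0.2 149 [ 0.545 -0.166] [ 0.658 -0.089]
```

```bash
python3 - <<'E'
from h import *
s=get_state();print(s['position'],s['joint_positions'],s['ft_force'],s['torque'])
for n,c in (('a',(.65,0)),('b',(.65,0)),('d',(.597,-.122)),('e',(.597,-.122))):
    q=np.load(f'pics/{n}.npz');im,d,K,E=q['im'],q['d'],q['K'],q['E']
    P=cloud(d,K,E);X,Y,Z=P[...,0],P[...,1],P[...,2]
    r=(d>0)&(abs(X-c[0])<.08)&(abs(Y-c[1])<.03)&(im.max(-1)<65)&(Z>.105)&(Z<.35)
    print(n,np.histogram(Z[r],np.arange(.1,.35,.01))[0])
    f=r&(Z<Z[r].min()+.03); print(Z[r].min(),P[f].min(0),P[f].max(0))
w=camera_params('wrist')['extrinsics'];print(w, np.load('pics/c.npz')['E'])
E
```

```text
[ 0.59690988 -0.12390956  0.09005297] [ 0.19153919  0.31772211 -0.03655967  1.69734799  0.01286416  1.12648299
  0.3840594 ] [-0.56787698 -0.19825875 -0.04223379] [-0.03587888 -0.03660051  0.00923109]
a [  0   0   0   0   0   0   0   0   0   0   0   0  51  61  66  66  85  84
  24  27  19  84 298 723]
0.22152246189818492 [ 0.59831418 -0.01420402  0.22152246] [0.70301446 0.01120002 0.25130433]
b [  0   0   0   0   0   0   0   0   0   0   0   0   7  19  30  30  41  57
   9   9  22 122 200 633]
0.22625966657474272 [ 0.59886605 -0.01263204  0.22625967] [0.70444807 0.00088306 0.25615307]
d [ 22  47  40  42  50  21   7  17  67 149  91 646 179 157 151  53  10  98
 187  23 111  86 106 122]
0.10520097941069606 [ 0.58915422 -0.13664094  0.10520098] [ 0.60895398 -0.10920991  0.13498548]
e [ 20  33  36  29  35  23   4   4  24  67 102 479 174 115 100  45  27 146
 134  51  32  51  71  62]
0.10548762133104106 [ 0.57523728 -0.13696154  0.10548762] [ 0.61047585 -0.11394644  0.13511854]
[[ 9.73171037e-01  2.21857114e-01  6.09717502e-02  5.79166946e-01]
 [ 2.30082840e-01 -9.38541331e-01 -2.57297603e-01 -5.34988406e-02]
 [ 1.41203901e-04  2.64423129e-01 -9.64406755e-01  2.67202230e-01]
 [ 0.00000000e+00  0.00000000e+00  0.00000000e+00  1.00000000e+00]] [[ 0.97494227  0.21493741  0.05735397  0.59647079]
 [ 0.2224515  -0.93998201 -0.25874533 -0.13480647]
 [-0.00170235  0.26502023 -0.96424135  0.3844372 ]
 [ 0.          0.          0.          1.        ]]
```

Both fixed cameras put the fingertips about 14 mm above the reported TCP height, not 14 mm below it. The fingers therefore passed just over the tab without touching it, with no force and nothing moved. I'll lift, back off, and check the offset again using the wrist depth.

Request:
{"fn": "arm_command", "kwargs": {"motion": [[0,0,0,-25,0],[0,-25,0,-25,0],[0,-50,0,-25,0],[0,-79,0,-25,0],[0,-79,0,-25,0]]}}

```text
time: 2.92
position: [0.6146, -0.21, 0.1151]
tool_rot: [1.957, 2.452, -0.006]
ft_force: [-0.6, -0.7, 0.0]
grip_width: 0.004
grip_force: 0.0
```

```bash
python3 - <<'E'
from h import *
print(get_state()['position'])
q=np.load('pics/c.npz');P=cloud(q['d'],q['K'],q['E'])
for uv in ((324,141),(310,30),(305,91),(100,150),(324,143)): print(uv,P[uv[1],uv[0]])
im,d,K,E=snap('side','f.png');P=cloud(d,K,E)
a=np.load('pics/b.npz');D=(abs(d-a['d'])>.012)&(d>0)&(a['d']>0)
r=(abs(P[...,0]-.615)<.07)&(abs(P[...,1]+.2)<.06)&(P[...,2]>.05)&(P[...,2]<.3)&(im.max(-1)<65)
Q=P[r];f=Q[(Q[:,2]<.17)&(Q[:,1]<-.175)];print(len(f),f.min(0),f.max(0),np.median(f,0))
E
```

```text
[ 0.61459365 -0.21000255  0.11515   ]
(324, 141) [ 0.60245409 -0.1569005   0.10182554]
(310, 30) [ 0.56668389 -0.06062675  0.06113254]
(305, 91) [ 0.57638117 -0.11825217  0.10177771]
(100, 150) [ 0.33168677 -0.238601    0.00058071]
(324, 143) [ 0.60282656 -0.15854413  0.10333469]
141 [ 0.60573171 -0.22274781  0.13038527] [ 0.63031509 -0.20100485  0.1696857 ] [ 0.61777531 -0.21822973  0.14921924]
```

Confirmed, the tip is at reported z + 15 mm. I'll lower it 57 mm, so the tip is at about 73 mm, behind the tab and then push.

Request:
{"fn": "arm_command", "kwargs": {"motion": [[0,0,0,30,0],[0,0,0,57,0],[0,0,0,57,0],[0,12,0,57,0],[0,20,0,57,0]]}}

```text
time: 3.38
position: [0.6109, -0.1802, 0.0591]
tool_rot: [1.949, 2.463, 0.002]
ft_force: [-0.3, 0.0, 0.4]
grip_width: 0.007
grip_force: 0.0
```

Request:
{"fn": "arm_command", "kwargs": {"motion": [[0,5,0,0,0],[0,10,0,0,0],[0,15,0,0,0],[0,20,0,0,0],[0,20,0,0,0]]}}

```text
time: 3.8
position: [0.6062, -0.1607, 0.0588]
tool_rot: [1.947, 2.464, 0.002]
ft_force: [0.3, 0.6, -0.1]
grip_width: 0.003
grip_force: 0.0
```

Request:
{"fn": "arm_command", "kwargs": {"motion": [[0,5,0,0,0],[0,10,0,0,0],[0,15,0,0,0],[0,20,0,0,0],[0,20,0,0,0]]}}

```text
time: 4.22
position: [0.6008, -0.1408, 0.0578]
tool_rot: [-1.946, -2.464, -0.001]
ft_force: [-0.4, 0.4, 0.3]
grip_width: 0.003
grip_force: 0.0
```

```bash
cat > tab.py <<'E'
from h import *
import sys
o=np.array([.574,-.032]);yd=np.array([-.230,.973]);xd=np.array([.973,.230])
s=get_state();print(s['time'],s['position'],s['ft_force'],'tcp dock y',(s['position'][:2]-o)@yd*1000)
for n in ('scene','side'):
    im,d,K,E=snap(n,f'{sys.argv[1]}{n}.png');P=cloud(d,K,E);hsv=cv2.cvtColor(im,cv2.COLOR_RGB2HSV)
    Y=(P[...,:2]-o)@yd;X=(P[...,:2]-o)@xd;Z=P[...,2]
    m=(d>0)&(hsv[...,0]>100)&(hsv[...,0]<130)&(hsv[...,1]>120)&(abs(Z-.06)<.006)&(abs(X)<.045)&(abs(Y)<.2)
    q=Y[m]*1000;print(n,'plate y range',np.percentile(q,[.5,99.5]))
    c=(d>0)&((hsv[...,0]<22)|(abs(hsv[...,0].astype(int)-65)<20))&(hsv[...,1]>130)&(abs(Z-.098)<.008)&(abs(X)<.04)&(abs(Y)<.2)
    print('caps y',c.sum(),np.median(Y[c])*1000 if c.any() else 0)
E
python3 tab.py g; python3 - <<'E'
import sys; sys.path.insert(0,'.')
from h import *
o=np.array([.574,-.032]);yd=np.array([-.230,.973]);xd=np.array([.973,.230])
for n in 'ab':
    q=np.load(f'pics/{n}.npz');im,d=q['im'],q['d'];P=cloud(d,q['K'],q['E']);hsv=cv2.cvtColor(im,cv2.COLOR_RGB2HSV)
    Y=(P[...,:2]-o)@yd;X=(P[...,:2]-o)@xd;Z=P[...,2]
    m=(d>0)&(hsv[...,0]>100)&(hsv[...,0]<130)&(hsv[...,1]>120)&(abs(Z-.06)<.006)&(abs(X)<.045)&(abs(Y)<.2)
    c=(d>0)&((hsv[...,0]<22)|(abs(hsv[...,0].astype(int)-65)<20))&(hsv[...,1]>130)&(abs(Z-.098)<.008)&(abs(X)<.04)&(abs(Y)<.2)
    print('init',n,np.percentile(Y[m]*1000,[.5,99.5]),np.median(Y[c])*1000)
E
```

```text
4.2167 [ 0.60078709 -0.14079776  0.05776194] [-0.4115415   0.40315584  0.2552538 ] tcp dock y -112.0212532200707
scene plate y range [-102.47385044   32.00457352]
caps y 10 -61.83836481474171
side plate y range [-101.90133758  -31.09499194]
caps y 6 -62.271727623426116
init a [-134.32604246   14.59084647] -90.51393537722096
init b [-133.46612378    9.02755956] -90.72073286583603
```

The carriage is moving with the finger and has about 42 mm to go.

Request:
{"fn": "arm_command", "kwargs": {"motion": [[0,7,0,0,0],[0,14,0,0,0],[0,21,0,0,0],[0,28,0,0,0],[0,28,0,0,0]]}}

```text
time: 4.73
position: [0.5942, -0.1133, 0.0578]
tool_rot: [-1.946, -2.465, -0.0]
ft_force: [0.8, 0.3, 0.5]
grip_width: 0.001
grip_force: 0.0
```

Request:
{"fn": "arm_command", "kwargs": {"motion": [[0,1.5,0,0,0],[0,3,0,0,0],[0,4.5,0,0,0],[0,6,0,0,0],[0,6,0,0,0]]}}

```text
time: 5.15
position: [0.5943, -0.1124, 0.0581]
tool_rot: [1.949, 2.459, -0.002]
ft_force: [2.9, -4.4, -1.8]
grip_width: 0.009
grip_force: 3.0
```

```bash
python3 tab.py i
```

```text
5.15 [ 0.59429048 -0.11240787  0.05813548] [ 2.92213929 -4.40276638 -1.79681134] tcp dock y -82.9036681636106
scene plate y range [-70.67426089  71.51866272]
caps y 18 -32.5353351407912
side plate y range [-73.40447123   6.76872906]
caps y 7 -31.890587300626958
```

Request:
{"fn": "arm_command", "kwargs": {"motion": [[0,1,0,0,0],[0,2,0,0,0],[0,2,0,0,0]]}}

```text
time: 5.5
position: [0.5942, -0.112, 0.0582]
tool_rot: [1.949, 2.457, -0.003]
ft_force: [3.5, -8.8, -4.3]
grip_width: 0.005
grip_force: 4.5
```

Request:
{"fn": "arm_command", "kwargs": {"motion": [[0,1,0,0,0],[0,2,0,0,0],[0,2,0,0,0]]}}

```text
time: 5.75
position: [0.5934, -0.1087, 0.0582]
tool_rot: [1.95, 2.458, -0.001]
ft_force: [1.9, -4.7, -1.3]
grip_width: 0.006
grip_force: 2.5
```

Request:
{"fn": "arm_command", "kwargs": {"motion": [[0,1,0,0,0],[0,2,0,0,0],[0,2,0,0,0]]}}

```text
time: 6.0
position: [0.5921, -0.1033, 0.058]
tool_rot: [-1.949, -2.463, -0.001]
ft_force: [1.0, -1.0, -0.9]
grip_width: 0.012
grip_force: 0.7
```

```bash
python3 tab.py j
```

```text
6.0 [ 0.5921078  -0.10333618  0.05802955] [ 1.01113333 -0.95222086 -0.86332214] tcp dock y -73.57489493576493
scene plate y range [-62.29832373  78.63359071]
caps y 17 -24.063699459883466
side plate y range [-62.3275301   16.97836432]
caps y 9 -23.4923606293776
```

The force peaked at about 9 N, then dropped with a 9 mm jump, so it has snapped in. I'll back off, rise and look at the hole.

Request:
{"fn": "arm_command", "kwargs": {"motion": [[0,-25,0,0,0],[0,-50,0,0,0],[0,-50,0,-40,0],[0,-50,0,-80,0],[30,-50,0,-120,0]]}}

```text
time: 6.52
position: [0.6026, -0.1514, 0.1785]
tool_rot: [-1.947, -2.461, 0.0]
ft_force: [-0.4, 0.7, 0.0]
grip_width: 0.033
grip_force: 0.0
```

Request:
{"fn": "arm_command", "kwargs": {"motion": [[60,25,0,-20,0],[60,50,0,-20,0],[60,50,0,-20,0],[60,50,0,-20,0]]}}

```text
time: 6.85
position: [0.592, -0.1005, 0.1985]
tool_rot: [-1.943, -2.468, -0.002]
ft_force: [0.7, -1.1, -0.8]
grip_width: 0.295
grip_force: 0.0
```

```bash
python3 tab.py k; python3 - <<'E'
from h import *
a=snap('wrist','l.png')[0]
s=np.load('pics/kscene.npz')['im'];b=np.load('pics/kside.npz')['im']
f=lambda i,u,v:cv2.resize(i[v-48:v+48,u-64:u+64,::-1],(400,300),interpolation=2)
cv2.imwrite('pics/m.png',np.vstack([np.hstack([f(s,330,210),f(b,322,220)]),np.hstack([cv2.resize(a[:,:,::-1],(480,300)),np.zeros((300,320,3),np.uint8)])]))
E
```

```text
6.85 [ 0.59197049 -0.10046404  0.19851293] [ 0.67996625 -1.11078426 -0.75039663] tcp dock y -70.74872402712185
scene plate y range [-62.96027764  63.02187622]
caps y 111 -18.732556371745623
side plate y range [-61.83344106  81.43281798]
caps y 82 -18.702443996447837
```

View pics/m.png

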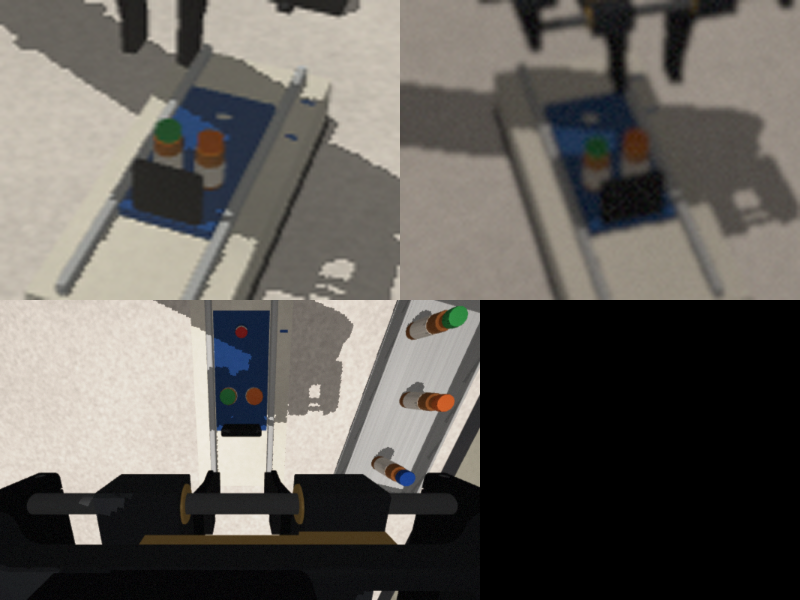

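The wrist view shows the red button through the guide hole at about (321,41), so the carriage is at its stop. Next is the stylus.

Request:
{"fn": "arm_command", "kwargs": {"motion": [[60,-26,-19,0,0],[60,-54,-39,0,0],[60,-82,-59,0,0],[60,-110,-79,0,0],[60,-138,-99,0,0]]}}

```text
time: 7.42
position: [0.5259, -0.2632, 0.1973]
tool_rot: [-1.951, -2.461, 0.001]
ft_force: [0.8, -0.7, 0.6]
grip_width: 0.682
grip_force: 0.0
```

Request:
{"fn": "arm_command", "kwargs": {"motion": [[60,-27,-19,0,0],[60,-52,-38,0,0],[60,-72,-52,0,0],[60,-72,-52,0,0],[60,-72,-52,0,0]]}}

```text
time: 7.83
position: [0.4914, -0.3455, 0.1971]
tool_rot: [-1.955, -2.457, 0.001]
ft_force: [1.2, 0.6, 0.2]
grip_width: 0.687
grip_force: 0.0
```

```bash
python3 - <<'E'
from h import *
s=get_state();print(s['time'],s['position'],s['grip_width'])
im,d,K,E=snap('wrist','n.png');P=cloud(d,K,E);hsv=cv2.cvtColor(im,cv2.COLOR_RGB2HSV)
p=s['position'];print(camera_params('wrist')['extrinsics'][:3,3])
m=(hsv[...,0]>100)&(hsv[...,0]<130)&(hsv[...,1]>120)&(d>0)&(P[...,2]>.135)&(P[...,2]<.155)
v,u=np.nonzero(m);print(m.sum(),u.mean(),v.mean(),np.median(P[m],0),P[m].min(0),P[m].max(0))
# hole in l
q=np.load('pics/l.npz');i=q['im'];h=cv2.cvtColor(i,cv2.COLOR_RGB2HSV)
sub=(~((h[...,0]>100)&(h[...,0]<130)&(h[...,1]>100))).astype(np.uint8)
n,l,st,c=cv2.connectedComponentsWithStats(sub);k=l[42,321];print(k,st[k],c[k],ray(c[k],.06,q['K'],q['E']))
E
```

```text
7.8333 [ 0.49142714 -0.34550682  0.19713351] 0.6872964627435532
[ 0.47539946 -0.2731723   0.37447289]
304 324.82236842105266 203.52631578947367 [ 0.49088465 -0.33989566  0.14513871] [ 0.48406309 -0.3482786   0.13546683] [ 0.49824083 -0.3335759   0.14691436]
2 [313  33  18  18 238] [321.40336134  41.92436975] [0.55729878 0.0316062  0.06      ]
```

View pics/n.png

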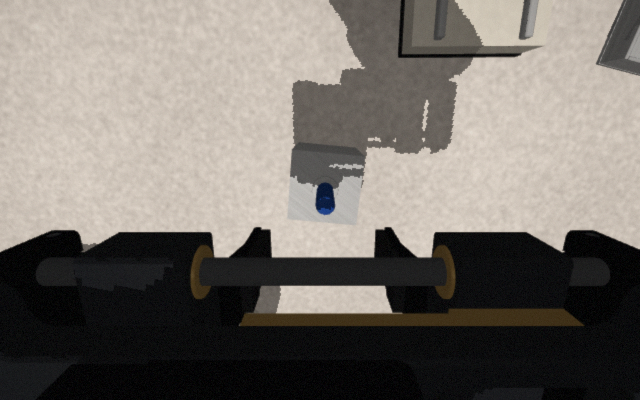

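The stylus is at (325,203) and the fingertips are at about (265,233) and (381,233), so it is well centred. I'll check the finger position along tool x.

```bash
python3 - <<'E'
from h import *
q=np.load('pics/n.npz');K,E,d,im=q['K'],q['E'],q['d'],q['im'];P=cloud(d,K,E)
yd=np.array([-.230,.973]);xd=np.array([.973,.230]);t=np.array([.4914,-.3455])
for sl in (slice(240,275),slice(375,410)):
    Q=P[225:320,sl][d[225:320,sl]>0];Q=Q[(Q[:,2]>.19)&(Q[:,2]<.235)]
    print(len(Q),Q.min(0),Q.max(0),'x',np.percentile((Q[:,:2]-t)@yd*1000,[2,98]),'y',np.percentile((Q[:,:2]-t)@xd*1000,[2,98]))
for s in ((.491,-.340),(.4934,-.3417)): print((np.array(s)-t)@yd*1000,(np.array(s)-t)@xd*1000)
E
```

```text
475 [ 0.44987268 -0.35867279  0.21111564] [ 0.46287761 -0.3420206   0.23495373] x [-3.49753719 11.96225017] y [-39.46439399 -30.69673671]
473 [ 0.51724602 -0.34422917  0.21124993] [ 0.52623982 -0.32571283  0.23497162] x [-2.52154492 11.51156553] y [28.85815142 37.8582991 ]
5.443499999999953 0.8757999999999773
3.2373999999999703 2.819999999999995
```

Request:
{"fn": "arm_command", "kwargs": {"motion": [[60,2,2,38,0],[60,2,2,76,0],[60,2,2,114,0],[60,2,2,114,0],[60,2,2,114,0]]}}

```text
time: 8.3
position: [0.494, -0.3381, 0.0822]
tool_rot: [-1.944, -2.461, 0.0]
ft_force: [0.1, -0.5, -0.2]
grip_width: 0.69
grip_force: 0.0
```

Request:
{"fn": "arm_command", "kwargs": {"motion": [[0,0,0,0,0],[0,0,0,0,0],[0,0,0,0,0],[0,0,0,0,0],[0,0,0,0,0]], "newtons": 35}}

```text
time: 8.72
position: [0.4956, -0.3408, 0.0854]
tool_rot: [1.948, 2.462, 0.001]
ft_force: [0.0, -0.3, -0.1]
grip_width: 0.398
grip_force: 0.0
```

Request:
{"fn": "arm_command", "kwargs": {"motion": [[0,0,0,0,0],[0,0,0,0,0],[0,0,0,0,0],[0,0,0,0,0],[0,0,0,0,0]]}}

```text
time: 9.13
position: [0.4937, -0.3408, 0.084]
tool_rot: [-1.949, -2.462, 0.002]
ft_force: [-4.9, -0.2, 3.6]
grip_width: 0.172
grip_force: 35.0
```

Gripped at about 15–16 mm opening. Lifting.

Request:
{"fn": "arm_command", "kwargs": {"motion": [[0,0,0,-15,0],[0,0,0,-45,0],[0,0,0,-80,0],[0,0,0,-115,0],[0,0,0,-130,0]]}}

```text
time: 9.55
position: [0.4974, -0.3413, 0.2192]
tool_rot: [1.944, 2.458, 0.003]
ft_force: [1.6, -1.0, -0.4]
grip_width: 0.175
grip_force: 35.0
```

Request:
{"fn": "arm_command", "kwargs": {"motion": [[0,0,0,0,0],[0,0,0,0,0]]}}

```text
time: 9.72
position: [0.4958, -0.3404, 0.2146]
tool_rot: [1.947, 2.462, 0.001]
ft_force: [-0.5, 0.7, -2.2]
grip_width: 0.17
grip_force: 35.0
```

```bash
python3 - <<'E'
from h import *
s=get_state();print(s['time'],s['position'],s['ft_force'],s['grip_width'],s['grip_force'])
a=snap('scene','o.png');b=snap('side','p.png')
def f(t,p):
    im,d,K,E=t;c=K@(np.linalg.inv(E)@np.r_[p,1])[:3];u,v=(c[:2]/c[2]).astype(int);print(u,v)
    u=max(u,64);v=max(v,64);return cv2.resize(im[v-64:v+64,u-64:u+64,::-1],(400,400),interpolation=2)
p=[.493,-.341,.18]
cv2.imwrite('pics/op.png',np.hstack([f(a,p),f(b,p)]))
E
```

```text
9.7167 [ 0.49581793 -0.34038638  0.21463236] [-0.51393239  0.71513886 -2.21141058] 0.1702147464279573 34.96769908815622
185 243
286 300
```

View pics/op.png

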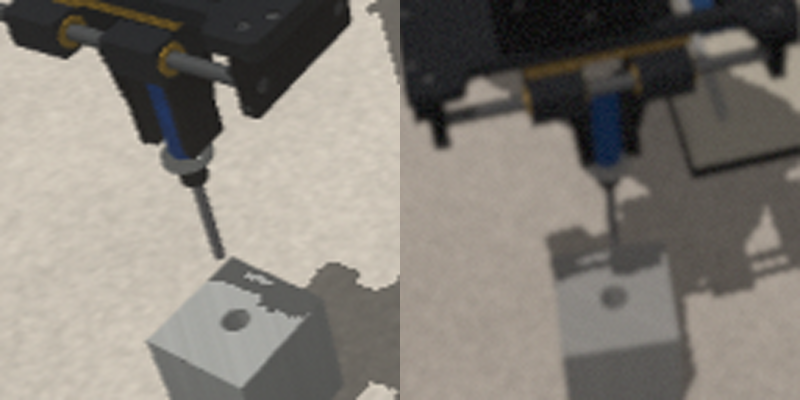

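The stylus is upright in the gripper and clear of the holder, with its tip at about (192,262) in the scene view.

```bash
python3 - <<'E'
from h import *
for n,uv in (('kscene',(330+(224-200)/3.125,210+(117-150)/3.125)),('kside',(322+(590-600)/3.125,220+(118-150)/3.125))):
    q=np.load(f'pics/{n}.npz');i=q['im'];h=cv2.cvtColor(i,cv2.COLOR_RGB2HSV);u,v=map(int,map(round,uv))
    w=h[v-6:v+7,u-9:u+10].astype(int);m=(w[...,1]<w[...,1].max()*.62);vv,uu=np.nonzero(m)
    c=(u-9+uu.mean(),v-6+vv.mean());print(n,uv,m.sum(),c,ray(c,.06,q['K'],q['E']),ray(uv,.06,q['K'],q['E']))
q=np.load('pics/o.npz');print('tip scene',ray((191.7,261.6),.140,q['K'],q['E']))
im=q['im'].astype(int);K,E=q['K'],q['E']
# stylus axis points
pts=[];P=cloud(q['d'],K,E)
for n in 'op':
    q=np.load(f'pics/{n}.npz');P=cloud(q['d'],q['K'],q['E']);h=cv2.cvtColor(q['im'],cv2.COLOR_RGB2HSV)
    near=(q['d']>0)&(np.hypot(P[...,0]-.495,P[...,1]+.341)<.03)&(P[...,2]>.125)
    for lo in np.arange(.13,.27,.015):
        m=near&(P[...,2]>=lo)&(P[...,2]<lo+.015)
        if lo>.215: m&=(h[...,0]>100)&(h[...,1]>120)
        if m.sum()>2: print(n,round(lo,3),m.sum(),np.median(P[m],0))
E
```

```text
kscene (337.68, 199.44) 207 (np.float64(338.9903381642512), np.float64(198.53623188405797)) [0.56364249 0.03055653 0.06      ] [0.56288829 0.02581572 0.06      ]
kside (318.8, 209.76) 66 (np.float64(317.45454545454544), np.float64(208.66666666666666)) [0.5578097  0.03225013 0.06      ] [0.56118494 0.02787514 0.06      ]
tip scene [ 0.49815991 -0.34230287  0.14      ]
o 0.13 8 [ 0.49726419 -0.34342392  0.14355176]
o 0.145 23 [ 0.49745342 -0.34340408  0.15269865]
o 0.16 25 [ 0.49693597 -0.34305378  0.16723039]
o 0.175 26 [ 0.49719725 -0.34330118  0.18170898]
o 0.19 30 [ 0.4990172  -0.34340885  0.20125915]
o 0.205 77 [ 0.50178569 -0.34736702  0.21775466]
o 0.22 20 [ 0.49931022 -0.34821188  0.22844639]
o 0.235 28 [ 0.49884406 -0.34902881  0.24354902]
o 0.25 31 [ 0.4981027  -0.34854637  0.25737571]
o 0.265 9 [ 0.49810245 -0.3487915   0.26795227]
p 0.13 3 [ 0.4968367  -0.34243208  0.14407784]
p 0.145 16 [ 0.49726396 -0.34195795  0.15331049]
p 0.16 20 [ 0.49705319 -0.34154127  0.16746793]
p 0.175 15 [ 0.49698448 -0.34191692  0.18310126]
p 0.19 17 [ 0.4973921  -0.34353436  0.20265332]
p 0.205 37 [ 0.49708222 -0.34792785  0.21846433]
p 0.22 29 [ 0.49754069 -0.3466957   0.22958334]
p 0.235 61 [ 0.49797627 -0.34642223  0.24335067]
p 0.25 55 [ 0.49891021 -0.34633928  0.2567744 ]
p 0.265 52 [ 0.498111   -0.34645906  0.27154297]
```

Request:
{"fn": "arm_command", "kwargs": {"motion": [[0,25,11,0,0],[0,60,26,0,0],[0,98,42,0,0],[0,136,58,0,0],[0,174,74,0,0]]}}

```text
time: 10.23
position: [0.5258, -0.1519, 0.2118]
tool_rot: [-1.948, -2.461, 0.002]
ft_force: [1.1, 0.5, -0.8]
grip_width: 0.174
grip_force: 35.0
```

Request:
{"fn": "arm_command", "kwargs": {"motion": [[0,37,16,0,0],[0,74,32,0,0],[0,111,48,0,0],[0,145,62,0,0],[0,171,73,0,0]]}}

```text
time: 10.65
position: [0.5575, 0.0335, 0.2119]
tool_rot: [-1.943, -2.465, 0.001]
ft_force: [0.3, 0.3, -0.7]
grip_width: 0.174
grip_force: 35.0
```

Request:
{"fn": "arm_command", "kwargs": {"motion": [[0,0,0,25,0],[0,0,0,50,0],[0,0,0,55,0],[0,0,0,55,0]]}}

```text
time: 10.98
position: [0.5559, 0.0289, 0.1553]
tool_rot: [-1.946, -2.459, 0.008]
ft_force: [0.5, 0.1, -0.6]
grip_width: 0.173
grip_force: 35.0
```

```bash
python3 - <<'E'
from h import *
s=get_state();print(s['time'],s['position'],s['ft_force'],s['grip_width'])
a=snap('scene','q.png');b=snap('side','r.png')
def f(t,p):
    im,d,K,E=t;c=K@(np.linalg.inv(E)@np.r_[p,1])[:3];u,v=(c[:2]/c[2]).astype(int);print(u,v,c[:2]/c[2])
    return cv2.resize(im[v-32:v+32,u-32:u+32,::-1],(400,400),interpolation=2)
p=[.56,.03,.07]
cv2.imwrite('pics/qr.png',np.hstack([f(a,p),f(b,p)]))
E
```

```text
10.9833 [0.55593586 0.02886138 0.15531104] [ 0.46053642  0.14438842 -0.63518124] 0.1730040702645809
337 194 [337.74253214 194.89736725]
318 206 [318.31265956 206.36447766]
```

View pics/qr.png

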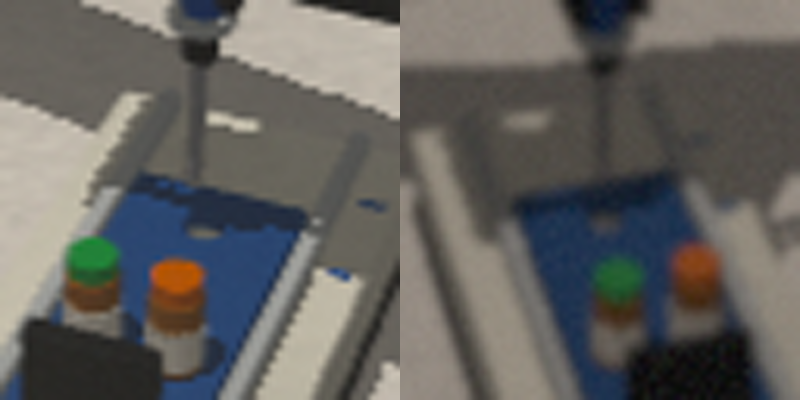

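In the scene the tip is at about (336.4,191.1), and in the side view at about (318.5,202.5). The hole is slightly nearer the cameras.

```bash
python3 - <<'E'
from h import *
s=get_state()['position']
yd=np.array([-.230,.973]);xd=np.array([.973,.230])
for n,uv in (('q',(336.4,191.1)),('r',(318.5,202.5))):
    q=np.load(f'pics/{n}.npz');p=ray(uv,.085,q['K'],q['E']);print('tip',p)
    P=cloud(q['d'],q['K'],q['E']);m=(q['d']>0)&(np.hypot(P[...,0]-.56,P[...,1]-.03)<.015)&(P[...,2]>.075)&(P[...,2]<.14)
    print(m.sum(),np.median(P[m],0),P[m][:,2].min())
    c=q['K']@(np.linalg.inv(q['E'])@[.559,.031,.06,1])[:3];print('hole px expected',c[:2]/c[2])
    ring=[(q['K']@(np.linalg.inv(q['E'])@[.559+.008*np.cos(t),.031+.008*np.sin(t),.06,1])[:3]) for t in np.arange(0,6.3,.1)];ring=np.array([r[:2]/r[2] for r in ring]);print(ring.min(0),ring.max(0))
im,d,K,E=snap('wrist','s.png')
h=cv2.cvtColor(im,cv2.COLOR_RGB2HSV);red=((h[...,0]<6)|(h[...,0]>174))&(h[...,1]>120)
v,u=np.nonzero(red);print(len(u),[ (np.median(u),np.median(v)) if len(u) else 0])
cv2.imwrite('pics/s2.png',cv2.resize(im[130:330,220:420,::-1],(600,600),interpolation=2))
E
```

```text
tip [0.55926085 0.02423514 0.085     ]
48 [0.55612019 0.02517397 0.11405429] 0.08101091467582189
hole px expected [337.47231965 197.75120618]
[334.18262965 195.69201049] [340.76102101 199.83958566]
tip [0.56044646 0.02806994 0.085     ]
49 [0.55918471 0.02745286 0.11282951] 0.08645874913264895
hole px expected [317.92463185 208.97645734]
[314.86201624 206.93681131] [320.98516472 211.03931661]
676 [(np.float64(291.0), np.float64(321.5))]
```

View pics/s2.png

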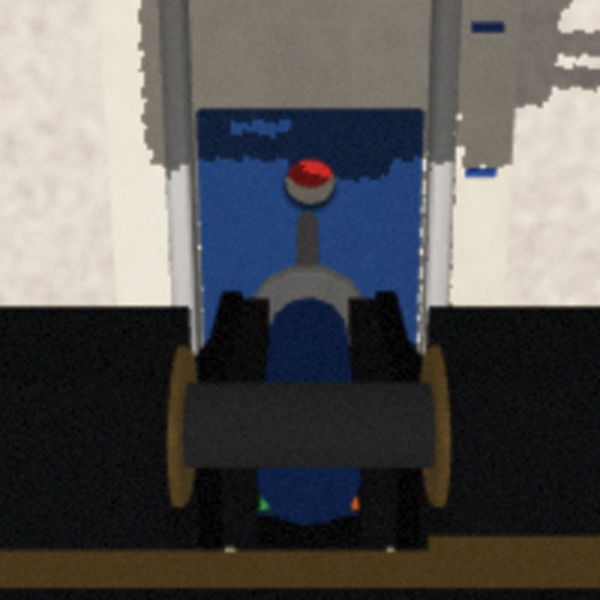

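The wrist view shows the hole at crop (310,182), i.e. (323.3,190.7), and the rod tip at about crop (307,213), i.e. (322.3,201).

```bash
python3 - <<'E'
from h import *
q=np.load('pics/s.npz');K,E=q['K'],q['E']
yd=np.array([-.230,.973]);xd=np.array([.973,.230])
h=ray((323.3,190.7),.06,K,E)
for z in (.083,.085,.087):
    t=ray((322.3,201),z,K,E);d=(h-t)[:2];print(h,t,'tool x',d@yd*1000,'tool y',d@xd*1000)
E
```

```text
[0.55720212 0.03300776 0.06      ] [0.55712384 0.02934622 0.083     ] tool x 3.544678368637253 tool y 0.9183169203940941
[0.55720212 0.03300776 0.06      ] [0.55699681 0.02989747 0.085     ] tool x 2.979094109519272 tool y 0.9151282860020354
[0.55720212 0.03300776 0.06      ] [0.55686978 0.03044872 0.087     ] tool x 2.4135098504012777 tool y 0.9119396516099737
```

Request:
{"fn": "arm_command", "kwargs": {"motion": [[0,4,1,0,0],[0,4,1,10,0],[0,4,1,22,0],[0,4,1,34,0],[0,4,1,44,0]]}}

```text
time: 11.55
position: [0.5578, 0.0331, 0.113]
tool_rot: [-1.949, -2.463, 0.002]
ft_force: [-0.1, -1.0, -0.6]
grip_width: 0.175
grip_force: 35.0
```

Request:
{"fn": "arm_command", "kwargs": {"motion": [[0,0,0,2,0],[0,0,0,4,0],[0,0,0,6,0],[0,0,0,6,0]]}}

```text
time: 11.88
position: [0.5586, 0.0332, 0.109]
tool_rot: [-1.949, -2.464, 0.0]
ft_force: [-0.6, 0.4, 1.7]
grip_width: 0.177
grip_force: 35.0
```

Request:
{"fn": "arm_command", "kwargs": {"motion": [[0,0,0,2,0],[0,0,0,4,0],[0,0,0,4,0],[0,0,0,4,0]]}}

```text
time: 12.22
position: [0.559, 0.0333, 0.1055]
tool_rot: [1.949, 2.463, 0.001]
ft_force: [-0.2, -0.2, 2.7]
grip_width: 0.175
grip_force: 35.0
```

Request:
{"fn": "arm_command", "kwargs": {"motion": [[0,0,0,1.5,0],[0,0,0,3,0],[0,0,0,3,0],[0,0,0,3,0]]}}

```text
time: 12.55
position: [0.5593, 0.0333, 0.1036]
tool_rot: [1.948, 2.463, 0.002]
ft_force: [-2.1, -0.8, 9.8]
grip_width: 0.175
grip_force: 35.0
```

Request:
{"fn": "arm_command", "kwargs": {"motion": [[0,0,0,1,0],[0,0,0,2,0],[0,0,0,2,0],[0,0,0,2,0]]}}

```text
time: 12.88
position: [0.5597, 0.0334, 0.1032]
tool_rot: [1.948, 2.462, 0.003]
ft_force: [-4.4, 0.0, 18.0]
grip_width: 0.177
grip_force: 35.0
```

The hard stop is reached, with the tip at about 30 mm and the force jumping. I'll ease off slightly, let it settle and check.

Request:
{"fn": "arm_command", "kwargs": {"motion": [[0,0,0,-1,0],[0,0,0,-1,0],[0,0,0,-1,0],[0,0,0,-1,0],[0,0,0,-1,0]]}}

```text
time: 13.3
position: [0.5595, 0.0333, 0.1034]
tool_rot: [1.948, 2.462, 0.002]
ft_force: [-4.7, -0.5, 14.0]
grip_width: 0.179
grip_force: 35.0
```

```bash
python3 tab.py t; python3 - <<'E'
from h import *
s=get_state();print(s['position'],s['ft_force'])
im=snap('wrist','u.png')[0];i=np.load('pics/tscene.npz')['im']
cv2.imwrite('pics/u2.png',np.hstack([cv2.resize(im[130:330,220:420,::-1],(400,400)),cv2.resize(i[162:226,305:369,::-1],(400,400),interpolation=2)]))
E
```

```text
13.3 [0.55951786 0.0333257  0.10342023] [-4.66718971 -0.50571312 14.04371941] tcp dock y 66.89279562171377
scene plate y range [-62.27446231  79.26159452]
caps y 122 -18.21949090816153
side plate y range [-62.26177367  82.0339472 ]
caps y 97 -17.341456523904526
[0.5594833  0.03332517 0.10339278] [-5.19309131 -0.79211597 14.58919899]
```

View pics/u2.png

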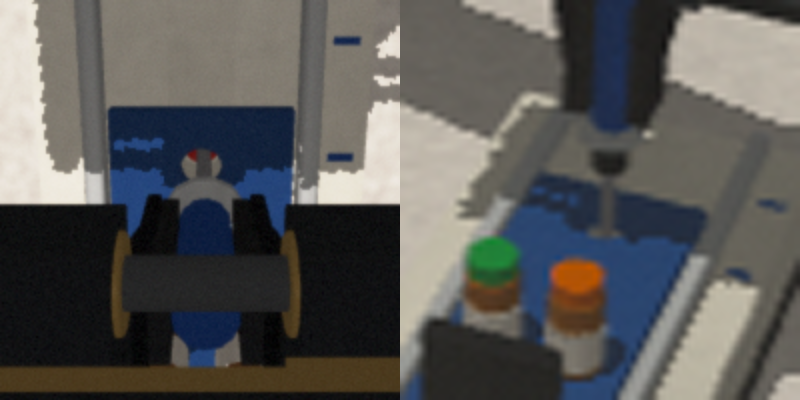

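The wrist view shows the rod centred in the guide hole at crop (202,165), pressing on the red cap. The carriage is unchanged at its stop, and the push is about 14 N against the hard stop.

```bash
python3 -c "
from bench import *
print(close_job())"
```

```text
the job is handed in; nothing more can be done
None
```

I handed the job in with the carriage at its click stop and the stylus gripped upright through the guide hole, holding the prime button on its hard stop at about 14 N. No verdict came back; the first push passed just over the tab, above the carriage's vials, because the fingertips sit about 28 mm higher than specified, but it touched nothing.

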